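Scrape the moulding offcuts off the trimming bed

ROBOT

A 7-joint arm with a two-finger parallel gripper is mounted at the origin on the work surface. World frame = base frame: x ahead of the robot, y to its left, z up, the work surface at z = 0. Lengths are in mm, angles in degrees, forces in N, time in s.
With the tool pointing down it reaches from about 400 to 850 mm from the base axis. Payload 4.5 kg.
Tool frame: the origin (TCP) lies midway between the tips of the shut fingers; the grasp point (between the pads) lies 19 mm behind it; z points along the fingers, y is the line along which they close (so a half turn about z gives the same grasp; the last joint's range is limited). The gripper opens to 88 mm and grips with 3 to 60 N. Pads are 18 mm wide; open, the fingers measure 123 mm over their backs; the gripper's body (75 mm by 187 mm) begins 45 mm behind the grasp point.
Start: joints at [-70.772, 39.483, -11.15, 89.685, 9.013, 51.709, -12.324], TCP at [185.755, 596.782, 238.743] pointing down, gripper open.
Joint ranges: [-172.22, 172.22], [-26.19, 119.32], [-84.43, 86.54], [7.71, 146.69], [-57.33, 237.33], [2.42, 119.75], [-152.13, 152.13]. Speed limits (degrees/s): [147.25, 147.25, 180, 180, 180, 180, 180].

INTERFACE

Orientations are given as a 3x3 rotation matrix whose columns are the frame's x, y, z axes.
In Python, from workcell import read_state, vision, order gives the robot as it stands.
- The arm moves only by the tool servo_tool, never from a script. Its arguments are lists of equal length, an entry for each row: "dp": the shift along the tool's x, y, z in mm, a list of three; "angular": the turn, a rotation vector about the tool's x, y, z in rad, a list of three; "hand": the closure, from 0 (fully open) to 1 (shut). A call has exactly 10 rows; each row is the pose to reach, as a shift and turn from the pose commanded when the call began, along the tool's axes at that moment; what a row does not reach only later rows make up. A row lasts 1/10 s, in which the tool goes at most 50 mm and 8.59 degrees, less where a joint would pass 70% of its speed; a pose out of reach is approached as far as the arm can. A call with a gripper value outside its range is refused whole. The fingers move at their own pace and stop on an object; "grip_force" is the grip in N (left out, the last holds). Time passes only in rows, so rows that repeat a pose let the fingers close, or fill a call up. It gives the time, the measured TCP pose, the force, the opening and the grip force at its end, in the units of the state.
- read_state(): the state, without advancing time (a new reading comes with each control period).
- vision.grab_frame(name): name is "scene" or "side" or "wrist"; returns a dict with "img" (480x640x3 uint8, blue, green, red), "fx", "fy", "cx", "cy" (pixels), "T" (4x4, takes a point from camera to world coordinates). Camera axes: x right, y up, looking along -z (the intrinsics and any distortion apply to the point x, -y, -z); pixel columns grow to the right and rows downward; lengths in mm; the calibration is good to about 2 mm. The wrist camera is an equidistant fisheye: a pixel r from the principal point sees the ray r / f radians off the axis. A picture is of the moment at which its call begins. There is no depth.
- order.sign_off(): hands the job in; it is judged then, once.
The state is a dict: "clock": time; "joint_positions": joint angles; "joint_velocities": joint speeds; "joint_torque": joint torques, N m; "tcp_pos": TCP position; "tcp_rot": TCP orientation; "contact_force": force on the tool from outside, world axes, zero at the start; "moment": the same for the moment, N m; "gripper_width": finger opening in mm; "grip_force": force on a finger pad.
Only numpy, scipy, OpenCV 4.12 (cv2) and the standard library are available. Lean on these libraries where they do the work, as an engineer would, in place of code of your own. Each camera call takes 0.05 s, during which the arm holds its last target. There are 200 camera calls.

TASK

Clear the trimming bed: take the scraper block by its handle, set it on the bed between the rails and wipe the three loose chrome offcuts off the open end into the scrap tray, without touching them with the gripper. Then stand the scraper upright on the bare bench beside the bed, and leave the two chrome bezels and the screwdriver where they are.

Things in the scene. Friction and masses are not known exactly. Their poses are not given: they have to be found in the camera images.
- bed: Fixed trimming bed: dark steel plate on a grey foot, 180 (x) by 188 (y) by 50 mm high. Bright metal rails 10 mm wide, 14 mm high run along x on both y edges, 168 mm apart inside. Both x ends are open; the tray stands at either +x or -x. Origin: centre of its underside; the plate's surface is 50 mm above it.
- tray: Fixed grey open scrap tray, 116 (x) by 188 (y) by 36 mm high, walls about 4 mm, tucked 6 mm under the end lip of the bed on its +x or -x side; its centre is 142 mm from the bed's, axes parallel to the bed's. Origin: centre of its underside.
- scraper: Loose scraper block, 0.25 kg, standing left or right of the bed: metal foot with rubber edge, 150 (y) by 24 (x) by 34 mm high; on it a black upright handle 80 long (y), 26 thick (x), from 34 to 90 mm above the underside. Same both ways round. Origin: centre of its underside; z up through the handle.
- bar: Loose chrome offcut, straight bar 50 (x) by 14 by 14 mm, on the bed. Origin: centre of its underside as it starts.
- tee: Loose chrome T-shaped offcut, 44 (x) by 36 (y) by 14 mm, on the bed. Origin: centre of its underside as it starts.
- ell: Loose chrome L-shaped offcut, 36 by 36 by 14 mm, on the bed. Origin: centre of its underside as it starts.
- bezel: Bystander: loose chrome lamp bezel (open frame with a raised front skirt), 125 (x) by 100 (y) by 43 mm high, on the other side of the bed from the scraper. Origin: centre of its underside.
- bezel2: Bystander: a second such bezel, 125 by 100 by 43 mm, at the far left of the bench. Origin: centre of its underside.
- driver: Bystander: screwdriver with a yellow handle, 180 mm long, lying at the far right of the bench. Origin about its middle.

How it is judged (in metres and radians):
On the way, in this order (a step that is already met when the one before it is completed fails the run):
1. The scraper is set on the plate (within 5 mm), upright, within 20 mm of the bed's centre line and square to the rails within 10 degrees, while all three offcuts still lie on the plate (x of scraper in the frame of bed between -0.09 and 0.09 m and y of scraper in the frame of bed between -0.02 and 0.02 m and z of scraper in the frame of bed between 0.045 and 0.055 m and angle between the y axis of scraper and the y axis of bed, either way round below 0.17 rad and angle between scraper's own z axis and vertical below 0.17 rad and z of each of bar, tee, ell in the frame of bed above 0.045 m), for 0.1 s.
2. All three offcuts are in the tray while the scraper is still over the bed, its centre within 130 mm of the bed's centre and its underside over 30 mm above the bench (x of bar in the frame of tray between -0.054 and 0.054 m and y of bar in the frame of tray between -0.09 and 0.09 m and z of each of bar, tee, ell in the frame of tray below 0.036 m and x of tee in the frame of tray between -0.054 and 0.054 m and y of tee in the frame of tray between -0.09 and 0.09 m and x of ell in the frame of tray between -0.054 and 0.054 m and y of ell in the frame of tray between -0.09 and 0.09 m and horizontal distance between scraper and bed below 0.13 m and height (world z) of scraper above 0.03 m), for 0.1 s.
At the end, for the whole second after the job is handed in: All three offcuts lie at rest inside the tray, below its rim, none on the bed or bench; the scraper stands upright (within about 10 degrees) and still on the bench itself (underside within 10 mm of the bench), its centre more than 120 mm from the centres of both bed and tray, released (x of bar in the frame of tray between -0.054 and 0.054 m and y of bar in the frame of tray between -0.09 and 0.09 m and z of each of bar, tee, ell in the frame of tray below 0.036 m and x of tee in the frame of tray between -0.054 and 0.054 m and y of tee in the frame of tray between -0.09 and 0.09 m and x of ell in the frame of tray between -0.054 and 0.054 m and y of ell in the frame of tray between -0.09 and 0.09 m and height (world z) of scraper below 0.01 m and angle between scraper's own z axis and vertical below 0.17 rad and linear speed of scraper below 0.02 m/s and horizontal distance between scraper and tray above 0.12 m and horizontal distance between scraper and bed above 0.12 m and linear speed of each of bar, tee, ell below 0.03 m/s); the robot touches nothing.
It fails at once if The gripper or arm presses an offcut (over 1 N): they are moved with the scraper only (contact force between any of the fingers, the arm and bar above 1 N or contact force between any of the fingers, the arm and tee above 1 N or contact force between any of the fingers, the arm and ell above 1 N).
It fails at once if A bezel or the screwdriver is moved more than 25 mm (distance of any of bezel, bezel2, driver from where it was at the start of the episode above 0.025 m).
It also fails if it takes over 56 s, if anything falls off the work surface, if the arm or the gripper's body presses on something with over 40 N, if the wrist force passes 120 N, or if a joint passes its speed limit or range.

## Working session

There is one attempt and no reset: what is moved stays moved. The work goes in short steps, Python scripts to look and compute and a tool call to move; the robot and the scene stay as the last step left them, time stands still between calls to the robot, and variables do not carry over. Pictures are saved under pics/ and viewed, at most 10 in all, crops included, and the job is handed in when it is done.

Besides the shell and the picture viewer there is one more tool, called after ">>>" as name(argument=value, ...) on one line, values as JSON. servo_tool: Moves the arm, as the interface text tells. Its arguments: {"type":"object","properties":{"dp":{"type":"array"},"angular":{"type":"array"},"hand":{"type":"array"},"grip_force":{"type":"number"}},"required":["dp","angular","hand"]}

```bash
mkdir -p pics; ls; cat > h.py <<'E'
import numpy as np, cv2
from workcell import read_state, vision, order
def ray(f,u,v):
    T=np.array(f["T"]);x=(u-f["cx"])/f["fx"];y=(v-f["cy"])/f["fy"]
    d=T[:3,:3]@np.array([x,-y,-1.0]);return T[:3,3],d
def onz(f,u,v,z):
    o,d=ray(f,u,v);return (o+d*(z-o[2])/d[2]).round(1)
def proj(f,p):
    T=np.array(f["T"]);c=T[:3,:3].T@(np.array(p,float)-T[:3,3])
    return f["cx"]+f["fx"]*c[0]/-c[2], f["cy"]+f["fy"]*-c[1]/-c[2]
E
python3 - <<'E'
from h import *
import pickle
for n in("scene","side"):
    f=vision.grab_frame(n);cv2.imwrite(f"pics/{n}0.png",f["img"]);pickle.dump(f,open(n+"0.pkl","wb"))
    print(n,[k for k in f],f["fx"],f["cx"],np.array(f["T"]).round(2).tolist())
s=read_state();print(s["clock"],s["tcp_pos"],np.array(s["tcp_rot"]).round(3).tolist(),s["gripper_width"])
E
```

```text
pics
scene ['img', 'fx', 'fy', 'cx', 'cy', 'T'] 437.88193989238044 320.16659270487105 [[-0.68, -0.58, 0.44, 974.86], [0.73, -0.55, 0.4, 363.61], [0.01, 0.6, 0.8, 778.64], [0.0, 0.0, 0.0, 1.0]]
side ['img', 'fx', 'fy', 'cx', 'cy', 'T'] 477.6901781778586 311.70973087748627 [[-0.82, 0.45, -0.37, 282.03], [-0.58, -0.65, 0.49, 422.05], [-0.02, 0.61, 0.79, 743.41], [0.0, 0.0, 0.0, 1.0]]
0.1 [185.63902517 596.22505715 238.01802501] [[-0.955, 0.297, -0.0], [0.297, 0.955, -0.002], [-0.0, -0.002, -1.0]] 87.94412450405733
```

View pics/scene0.png

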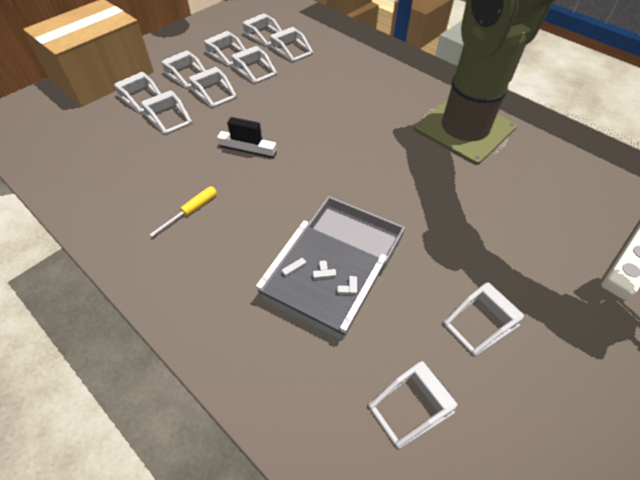

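View pics/side0.png

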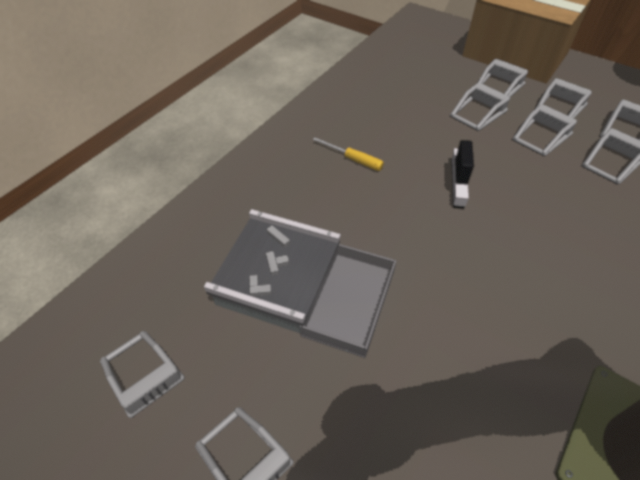

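The scene view shows the bed around (335,270) with the tray on its robot side at about (355,232). The scraper is at (246,138), the driver at (185,210) and the bezels at (484,318) and (412,403). The side view agrees, with the scraper at (462,175). I'll zoom in on the bed and scraper.

```bash
python3 - <<'E'
from h import *
import pickle
f=pickle.load(open("scene0.pkl","rb"));g=pickle.load(open("side0.pkl","rb"))
a=cv2.resize(f["img"][195:335,250:415],None,fx=3,fy=3,interpolation=cv2.INTER_CUBIC)
b=cv2.resize(f["img"][110:165,210:285],None,fx=4,fy=4,interpolation=cv2.INTER_CUBIC)
c=np.zeros((420,800,3),np.uint8);c[:420,:495]=a;c[:220,497:797]=b
c[222:222+180,500:500+160]=cv2.resize(g["img"][135:210,440:490],(160,180))
cv2.imwrite("pics/z.png",c)
for u,v in[(307,225),(262,288),(384,257),(345,325)]:print(onz(f,u,v,64))
for p in[(219,138),(274,150)]:print('foot',onz(f,*p,34))
for p in[(230,120),(262,125)]:print('handle',onz(f,*p,90))
for p in[(251,214),(209,288),(338,236),(301,316)]:print('side',onz(g,*p,64))
E
```

```text
[573.3 -41.7  64. ]
[740.1   2.2  64. ]
[526.8 125.3  64. ]
[690.3 165.6  64. ]
foot [ 506.8 -419.8   34. ]
foot [ 441.1 -285.2   34. ]
handle [ 481.2 -393.4   90. ]
handle [ 439.9 -322.6   90. ]
side [7.364e+02 2.000e-01 6.400e+01]
side [687.4 169.8  64. ]
side [570.3 -48.9  64. ]
side [527.7 124.2  64. ]
```

View pics/z.png

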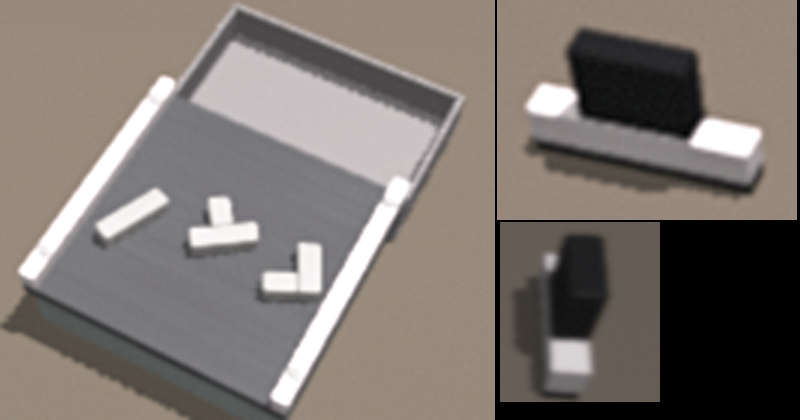

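The zoomed view gives sharp rails, clean offcuts and the scraper foot corners. The foot's top corners in the crop are (537,88), (527,107), (757,150) and (762,130). I'll refine the poses from these and plan the approach.

```bash
cat >> h.py <<'E'
from scipy.spatial.transform import Rotation as Ro
def plan(pos,yaw):
    """pos world, yaw: world angle of tool y, tool down"""
    s=read_state();R=np.array(s["tcp_rot"]);p=np.array(s["tcp_pos"]);a=np.radians(yaw)
    y=np.array([np.cos(a),np.sin(a),0]);z=np.array([0,0,-1.]);D=np.c_[np.cross(y,z),y,z]
    print("dp",(R.T@(np.array(pos)-p)).round(1),"ang",Ro.from_matrix(R.T@D).as_rotvec().round(3))
E
python3 - <<'E'
from h import *
import pickle
f=pickle.load(open("scene0.pkl","rb"));g=pickle.load(open("side0.pkl","rb"))
sc=[onz(f,210+(x-497)/4,110+y/4,34) for x,y in[(537,88),(527,107),(757,150),(762,130)]]
d=(sc[3]+sc[2]-sc[0]-sc[1])/2;print("scraper",np.mean(sc,0),"y-angle",np.degrees(np.arctan2(d[1],d[0])),np.linalg.norm(d))
m=(f["img"].min(2)>185).astype(np.uint8);n,l,st,ce=cv2.connectedComponentsWithStats(m[195:335,250:415])
for i in range(1,n):
    if st[i,4]<15: continue
    v,u=np.where(l==i);z=64 if st[i,4]>250 else 64
    P=np.array([onz(f,250+a,195+b,z)[:2] for a,b in zip(u,v)],np.float32)
    print(st[i,4],[np.round(q,1) for q in cv2.minAreaRect(P)])
p=[onz(g,440+(x-500)/3.2,135+(y-222)/2.4,34) for x,y in[(550,345),(590,345),(590,375),(548,372)]];print("side near end",np.mean(p,0))
print("top end handle", [onz(g,440+(x-500)/3.2,135+(y-222)/2.4,90) for x,y in[(567,237),(604,237),(606,296),(572,296)]])
plan((560,60,240),45);plan((470,-352,140),26)
E
```

```text
scraper [ 461.9 -363.5   34. ] y-angle 118.24777654770425 153.81836691370768
2270 [array([604.7,  66.7]), array([232.2, 161.6]), np.float64(14.4)]
521 [array([654.5, -28.2]), array([182.7,  14.1]), np.float64(14.4)]
150 [array([663.7,   9.3]), array([13.8, 47.9]), np.float64(79.8)]
197 [array([628. ,  56.8]), array([34.5, 42.7]), np.float64(45.0)]
183 [array([622.8, 111.9]), array([33.1, 35.3]), np.float64(43.2)]
side near end [ 438.45  -310.125   34.   ]
top end handle [array([ 489. , -386.9,   90. ]), array([ 469.4, -400.3,   90. ]), array([ 438. , -331.8,   90. ]), array([ 455.2, -320. ,   90. ])]
dp [-516.8 -400.8   -1.3] ang [-0.002  0.     0.484]
dp [-553.3 -820.7   99.4] ang [-0.001  0.001  0.815]
```

>>> servo_tool(dp=[[-20,-15,0],[-58,-45,0],[-96,-74,0],[-134,-104,0],[-172,-133,0],[-210,-163,0],[-248,-192,0],[-286,-222,0],[-324,-251,0],[-362,-280,0]], angular=[[0,0,0.03],[0,0,0.08],[0,0,0.13],[0,0,0.18],[0,0,0.23],[0,0,0.28],[0,0,0.33],[0,0,0.38],[0,0,0.43],[0,0,0.48]], hand=[0,0,0,0,0,0,0,0,0,0])

```text
clock: 1.1
tcp_pos: [448.8, 220.0, 238.6]
tcp_rot: [[-0.708, 0.706, -0.0], [0.706, 0.708, -0.0], [0.0, -0.0, -1.0]]
contact_force: [0.6, -0.4, 0.2]
gripper_width: 88.2
grip_force: 0.0
```

```bash
python3 - <<'E'
from h import *
s=read_state();print(s["tcp_pos"],s["joint_positions"])
plan((550,0,200),36);plan((462.5,-362,140),27)
E
```

```text
[448.84779579 220.03693904 238.6021488 ] [-27.21456303  30.16511683  -6.46930407 111.07109451   5.14338249
  39.05438639   8.28763411]
dp [-227.   -84.5   38.6] ang [-0.    -0.     0.159]
dp [-420.5 -402.6   98.6] ang [-0.    -0.     0.316]
```

>>> servo_tool(dp=[[-45,-17,8],[-90,-34,15],[-136,-51,23],[-182,-68,31],[-227,-85,39],[-250,-124,46],[-274,-163,53],[-297,-202,60],[-321,-241,67],[-344,-280,75]], angular=[[0,0,0.03],[0,0,0.06],[0,0,0.09],[0,0,0.12],[0,0,0.15],[0,0,0.18],[0,0,0.21],[0,0,0.24],[0,0,0.28],[0,0,0.316]], hand=[0,0,0,0,0,0,0,0,0,0])

```text
clock: 2.1
tcp_pos: [494.4, -220.9, 163.3]
tcp_rot: [[-0.454, 0.891, -0.0], [0.891, 0.454, 0.0], [0.0, 0.0, -1.0]]
contact_force: [0.5, -0.1, 0.9]
gripper_width: 88.1
grip_force: 0.0
```

```bash
python3 - <<'E'
from h import *
s=read_state();print(s["tcp_pos"],s["joint_positions"])
plan((462.5,-362,140),27)
E
```

```text
[ 494.39700177 -220.92502143  163.25024813] [ 22.37523179  39.39081604  -5.23064209 108.58031347   6.19827881
  32.30256223  40.10260439]
dp [-111.2  -92.5   23.2] ang [ 0. -0.  0.]
```

>>> servo_tool(dp=[[-20,-16,4],[-42,-35,9],[-66,-55,14],[-88,-73,18],[-105,-87,22],[-111,-92,23],[-111,-92,23],[-111,-92,23],[-111,-92,23],[-111,-92,23]], angular=[[0,0,0],[0,0,0],[0,0,0],[0,0,0],[0,0,0],[0,0,0],[0,0,0],[0,0,0],[0,0,0],[0,0,0]], hand=[0,0,0,0,0,0,0,0,0,0])

```text
clock: 3.1
tcp_pos: [464.5, -358.5, 140.9]
tcp_rot: [[-0.458, 0.889, 0.0], [0.889, 0.458, 0.001], [0.0, 0.001, -1.0]]
contact_force: [-0.0, -0.4, -0.2]
gripper_width: 88.4
grip_force: 0.0
```

```bash
python3 - <<'E'
from h import *
s=read_state();print(s["tcp_pos"])
w=vision.grab_frame("wrist");f=vision.grab_frame("scene")
c=np.hstack([cv2.resize(w["img"],(480,360)),cv2.resize(f["img"][90:180,200:280],(320,360))])
cv2.imwrite("pics/w1.png",c)
E
```

```text
[ 464.45147335 -358.52376852  140.91246944]
```

View pics/w1.png

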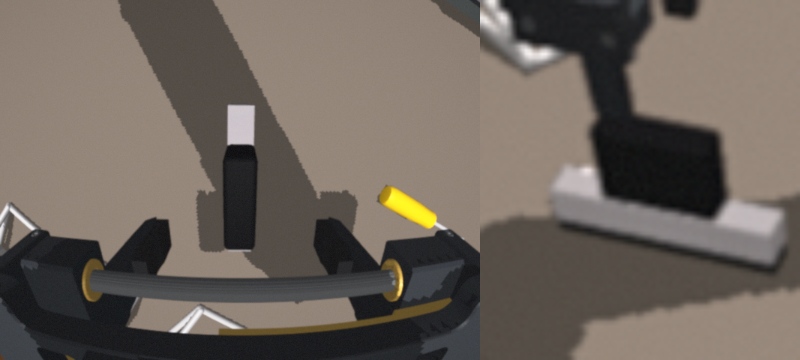

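The wrist view shows the handle at about (240,200), centred and square between the open fingers. The scene crop agrees. I'll descend and close.

>>> servo_tool(dp=[[0,0,15],[0,0,33],[0,0,52],[0,0,70],[0,0,84],[0,0,92],[0,0,93],[0,0,93],[0,0,93],[0,0,93]], angular=[[0,0,0],[0,0,0],[0,0,0],[0,0,0],[0,0,0],[0,0,0],[0,0,0],[0,0,0],[0,0,0],[0,0,0]], hand=[0,0,0,0,0,0,0,0,0,0.3], grip_force=45)

```text
clock: 4.2
tcp_pos: [464.1, -360.3, 48.4]
tcp_rot: [[-0.456, 0.89, 0.001], [0.89, 0.456, -0.001], [-0.001, 0.001, -1.0]]
contact_force: [1.1, 0.3, 0.7]
gripper_width: 82.1
grip_force: 0.0
```

>>> servo_tool(dp=[[0,0,0],[0,0,0],[0,0,0],[0,0,0],[0,0,0],[0,0,0],[0,0,0],[0,0,0],[0,0,0],[0,0,0]], angular=[[0,0,0],[0,0,0],[0,0,0],[0,0,0],[0,0,0],[0,0,0],[0,0,0],[0,0,0],[0,0,0],[0,0,0]], hand=[0.6,1,1,1,1,1,1,1,1,1], grip_force=45)

```text
clock: 5.2
tcp_pos: [463.6, -359.9, 47.6]
tcp_rot: [[-0.456, 0.89, -0.0], [0.89, 0.456, 0.0], [0.0, -0.0, -1.0]]
contact_force: [-0.4, -0.3, -0.3]
gripper_width: 26.0
grip_force: 44.9
```

>>> servo_tool(dp=[[0,0,-15],[0,0,-45],[0,0,-80],[10,15,-110],[28,42,-125],[53,78,-130],[81,119,-130],[109,160,-130],[137,200,-130],[160,235,-130]], angular=[[0,0,0],[0,0,0],[0,0,0],[0,0,0.01],[0,0,0.03],[0,0,0.06],[0,0,0.1],[0,0,0.14],[0,0,0.18],[0,0,0.215]], hand=[1,1,1,1,1,1,1,1,1,1])

```text
clock: 6.2
tcp_pos: [600.8, -106.9, 178.6]
tcp_rot: [[-0.256, 0.967, 0.001], [0.967, 0.256, 0.002], [0.001, 0.001, -1.0]]
contact_force: [0.3, -0.1, -1.6]
gripper_width: 25.4
grip_force: 44.9
```

```bash
python3 - <<'E'
from h import *
s=read_state();print(s["tcp_pos"],s["gripper_width"])
plan((702,78.5,178),14.7)
E
```

```text
[ 600.78257137 -106.9403366   178.64411602] 25.420399892847357
dp [153.4 145.3   1. ] ang [ 0.001 -0.001  0.002]
```

>>> servo_tool(dp=[[22,21,0],[48,46,0],[76,72,0],[104,98,0],[128,121,0],[144,136,0],[151,143,0],[152,144,0],[152,144,0],[152,144,0]], angular=[[0,0,0],[0,0,0],[0,0,0],[0,0,0],[0,0,0],[0,0,0],[0,0,0],[0,0,0],[0,0,0],[0,0,0]], hand=[1,1,1,1,1,1,1,1,1,1])

```text
clock: 7.2
tcp_pos: [699.9, 70.8, 177.9]
tcp_rot: [[-0.253, 0.968, -0.001], [0.968, 0.253, -0.002], [-0.001, -0.001, -1.0]]
contact_force: [-0.4, 0.1, -2.1]
gripper_width: 25.4
grip_force: 44.9
```

```bash
python3 - <<'E'
from h import *
s=read_state();print(s["tcp_pos"],s["gripper_width"])
plan((702,78.5,118),14.7)
w=vision.grab_frame("wrist");f=vision.grab_frame("scene");g=vision.grab_frame("side")
cv2.imwrite("pics/w2.png",np.hstack([cv2.resize(g["img"][150:350,170:410],(480,400)),cv2.resize(w["img"],(320,240))[:,:,:] if 0 else np.vstack([cv2.resize(w["img"],(320,240)),cv2.resize(f["img"][190:340,240:420],(320,160))])]))
E
```

```text
[699.8933968   70.76517558 177.88563766] 25.405228963088618
dp [ 7.   4.1 59.9] ang [-0.001  0.001 -0.001]
```

View pics/w2.png

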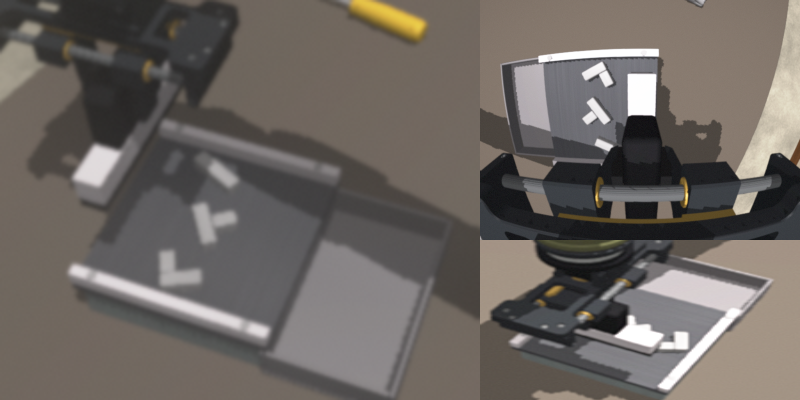

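In the side and wrist views the scraper hangs over the far end of the bed, behind all the offcuts and square to the rails. I'll lower it to just above the rails and re-measure.

>>> servo_tool(dp=[[2,1,10],[5,3,25],[7,4,40],[7,4,52],[7,4,57],[7,4,57],[7,4,57],[7,4,57],[7,4,57],[7,4,57]], angular=[[0,0,0],[0,0,0],[0,0,0],[0,0,0],[0,0,0],[0,0,0],[0,0,0],[0,0,0],[0,0,0],[0,0,0]], hand=[1,1,1,1,1,1,1,1,1,1])

```text
clock: 8.35
tcp_pos: [702.8, 81.1, 121.3]
tcp_rot: [[-0.255, 0.967, 0.001], [0.967, 0.255, 0.0], [0.0, 0.001, -1.0]]
contact_force: [0.0, 0.1, -1.4]
gripper_width: 25.6
grip_force: 44.9
```

```bash
python3 - <<'E'
from h import *
s=read_state();print(s["tcp_pos"],s["gripper_width"])
plan((702,78.5,98),14.7)
w=vision.grab_frame("wrist");print(w["fx"],w["cx"],w["cy"]);import pickle;pickle.dump(w,open("w3.pkl","wb"))
cv2.imwrite("pics/w3.png",cv2.resize(w["img"][60:360,40:440],(800,600)))
E
```

```text
[702.83989315  81.06447597 121.28363029] 25.583748239898128
dp [-2.3 -1.5 23.3] ang [ 0.001 -0.     0.001]
371.64829954431775 322.818851391012 240.92048969993743
```

View pics/w3.png

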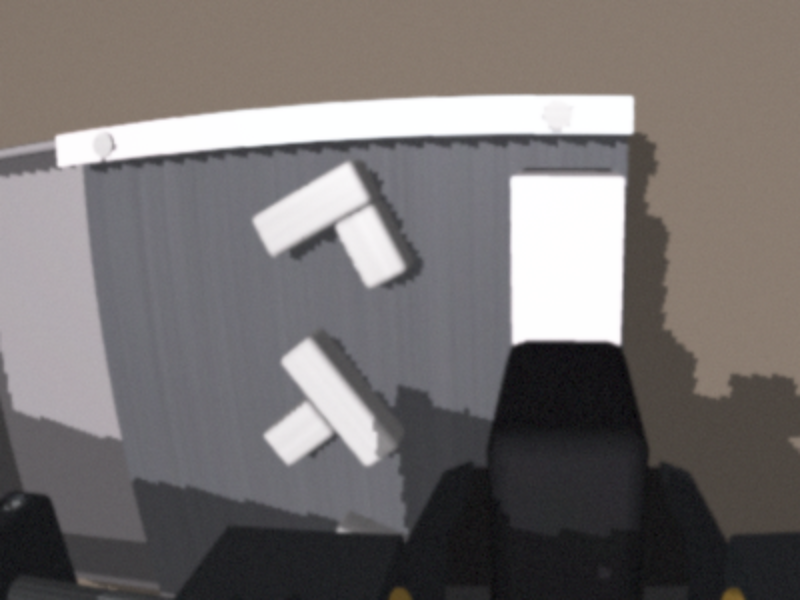

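The wrist view shows the scraper's end at (567,176) in the crop. The rail's inner top edge is at (567,135), and the bed end is at (632,96–135). I'll compute the lateral gap.

```bash
python3 - <<'E'
from h import *
import pickle
w=pickle.load(open("w3.pkl","rb"));T=np.array(w["T"])
def fz(X,Y,z):
    u,v=40+X/2-w["cx"],60+Y/2-w["cy"];r=np.hypot(u,v);th=r/w["fx"]
    d=T[:3,:3]@np.array([np.sin(th)*u/r,-np.sin(th)*v/r,-np.cos(th)]);o=T[:3,3];return o+d*(z-o[2])/d[2]
a=np.radians(14.7);ex=np.array([np.cos(a),np.sin(a)]);ey=np.array([-ex[1],ex[0]]);c=np.array([631.5,60])
for n,X,Y,z in[("scr end L",512,176,107.7),("scr end R",624,176,107.7),("rail in L",70,166,64),("rail in",350,140,64),("rail in R",632,135,64),("rail out",632,96,64),("plate edge L",85,170,50),("plate edge",125,450,50)]:
    p=fz(X,Y,z)[:2]-c;print(n,(ex@p).round(1),(ey@p).round(1))
t=np.array(read_state()["tcp_pos"])[:2]-c;print("tcp",ex@t,ey@t)
E
```

```text
scr end L 63.1 72.8
scr end R 86.9 72.9
rail in L -81.7 81.8
rail in 15.0 81.3
rail in R 92.4 81.2
rail out 92.3 91.9
plate edge L -85.9 79.6
plate edge -86.8 -21.8
tcp 74.2598370673384 2.3087335051240636
```

>>> servo_tool(dp=[[0,0,4],[0,0,9],[0,0,14],[0,0,18],[0,0,21],[0,0,23],[0,0,24],[0,0,24],[0,0,24],[0,0,24]], angular=[[0,0,0],[0,0,0],[0,0,0],[0,0,0],[0,0,0],[0,0,0],[0,0,0],[0,0,0],[0,0,0],[0,0,0]], hand=[1,1,1,1,1,1,1,1,1,1])

```text
clock: 9.4
tcp_pos: [702.3, 81.0, 97.7]
tcp_rot: [[-0.255, 0.967, -0.0], [0.967, 0.255, 0.0], [0.0, -0.0, -1.0]]
contact_force: [-2.1, -0.2, 5.4]
gripper_width: 25.6
grip_force: 44.9
```

```bash
python3 - <<'E'
from h import *
s=read_state();print(s["tcp_pos"],s["contact_force"]);print(s["joint_positions"])
c=np.array([631.5,60]);a=np.radians(14.6);ex=np.array([np.cos(a),np.sin(a)])
p=np.array(s["tcp_pos"])[:2];plan((*(p-ex*183),98),14.6)
E
```

```text
[702.317912    81.03578516  97.6651014 ] [-2.11539024 -0.1841953   5.4014224 ]
[-10.88564631  55.23144728   1.18864034  80.04407154  -1.39509531
  44.75620811   5.56568175]
dp [   0.6 -183.    -0.3] ang [-0.    -0.     0.003]
```

>>> servo_tool(dp=[[0,-3,0],[0,-9,0],[0,-16,0],[0,-23,0],[0,-30,0],[0,-37,0],[0,-44,0],[0,-51,0],[0,-58,0],[0,-65,0]], angular=[[0,0,0],[0,0,0],[0,0,0],[0,0,0],[0,0,0],[0,0,0],[0,0,0],[0,0,0],[0,0,0],[0,0,0]], hand=[1,1,1,1,1,1,1,1,1,1])

```text
clock: 10.4
tcp_pos: [640.7, 64.6, 97.6]
tcp_rot: [[-0.255, 0.967, 0.004], [0.967, 0.255, 0.001], [-0.0, 0.004, -1.0]]
contact_force: [2.0, 1.1, 1.0]
gripper_width: 26.0
grip_force: 44.9
```

>>> servo_tool(dp=[[0,-7,0],[0,-14,0],[0,-21,0],[0,-28,0],[0,-34,0],[0,-40,0],[0,-46,0],[0,-52,0],[0,-58,0],[0,-64,0]], angular=[[0,0,0],[0,0,0],[0,0,0],[0,0,0],[0,0,0],[0,0,0],[0,0,0],[0,0,0],[0,0,0],[0,0,0]], hand=[1,1,1,1,1,1,1,1,1,1])

```text
clock: 11.4
tcp_pos: [579.2, 48.4, 97.6]
tcp_rot: [[-0.255, 0.967, 0.004], [0.967, 0.255, 0.001], [-0.0, 0.004, -1.0]]
contact_force: [9.3, 2.6, 6.4]
gripper_width: 25.8
grip_force: 44.9
```

>>> servo_tool(dp=[[0,-6,0],[0,-12,0],[0,-18,0],[0,-24,0],[0,-30,0],[0,-36,0],[0,-42,0],[0,-48,0],[0,-52,0],[0,-54,0]], angular=[[0,0,0],[0,0,0],[0,0,0],[0,0,0],[0,0,0],[0,0,0],[0,0,0],[0,0,0],[0,0,0],[0,0,0]], hand=[1,1,1,1,1,1,1,1,1,1])

```text
clock: 12.4
tcp_pos: [522.1, 33.5, 95.7]
tcp_rot: [[-0.255, 0.967, -0.007], [0.967, 0.255, -0.001], [0.001, -0.007, -1.0]]
contact_force: [-0.4, 0.5, -2.7]
gripper_width: 25.5
grip_force: 44.9
```

```bash
python3 - <<'E'
from h import *
s=read_state();print(s["tcp_pos"],s["contact_force"],s["gripper_width"])
w=vision.grab_frame("wrist");f=vision.grab_frame("scene");g=vision.grab_frame("side")
cv2.imwrite("pics/w4.png",np.hstack([cv2.resize(g["img"][200:360,190:410],(440,320)),cv2.resize(f["img"][190:340,240:420],(360,320))]))
cv2.imwrite("pics/w5.png",w["img"])
E
```

```text
[522.05273126  33.54813378  95.6543824 ] [-0.3996409   0.48554543 -2.71498642] 25.52422423670306
```

View pics/w4.png

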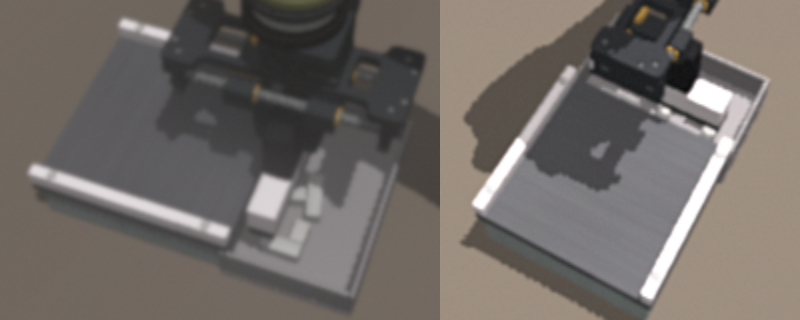

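The bed is bare and the pieces lie in the tray in front of the scraper, at about (305,200) and (290,240) in the side crop. I'll lift straight up, staying near the bed, and check.

>>> servo_tool(dp=[[0,0,-8],[0,0,-22],[0,0,-40],[0,0,-58],[0,0,-74],[0,0,-85],[0,0,-90],[0,0,-90],[0,0,-90],[0,0,-90]], angular=[[0,0,0],[0,0,0],[0,0,0],[0,0,0],[0,0,0],[0,0,0],[0,0,0],[0,0,0],[0,0,0],[0,0,0]], hand=[1,1,1,1,1,1,1,1,1,1])

```text
clock: 13.55
tcp_pos: [525.1, 34.3, 186.0]
tcp_rot: [[-0.255, 0.967, -0.002], [0.967, 0.255, -0.0], [0.0, -0.002, -1.0]]
contact_force: [0.5, -0.6, -1.7]
gripper_width: 25.8
grip_force: 44.9
```

```bash
python3 - <<'E'
from h import *
s=read_state();print(s["tcp_pos"],s["gripper_width"])
w=vision.grab_frame("wrist");f=vision.grab_frame("scene");g=vision.grab_frame("side")
cv2.imwrite("pics/w6.png",np.hstack([cv2.resize(g["img"][200:360,190:410],(440,320)),cv2.resize(w["img"],(360,270)) if 0 else cv2.resize(w["img"][40:360,60:420],(360,320))]))
for n,p in[("driver",(0,0)),]:
    for u,v in[(152,235),(214,190)]:print(n,onz(f,u,v,10))
plan((463.6,-359.9,180),27)
E
```

```text
[525.06246926  34.33402433 186.01544132] 25.834311439104486
driver [ 797.3 -300.2   10. ]
driver [ 618.7 -307.6   10. ]
dp [-365.4 -160.2    6.3] ang [-0.001 -0.    -0.213]
```

View pics/w6.png

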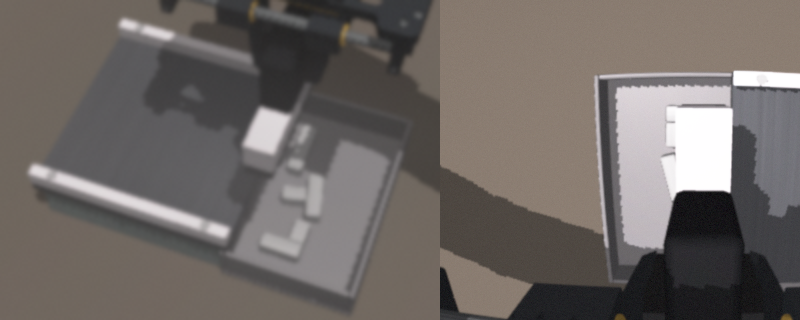

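All three offcuts lie flat in the tray: the bar is at (298,148), the tee at (305,195) and the ell at (285,240) in the side crop. Next I'll set the scraper on clear bench at about (500,-200).

>>> servo_tool(dp=[[-10,-4,0],[-35,-13,0],[-65,-25,0],[-98,-37,0],[-132,-50,0],[-164,-62,0],[-192,-73,0],[-211,-80,0],[-220,-84,0],[-220,-84,0]], angular=[[0,0,0],[0,0,0],[0,0,0],[0,0,0],[0,0,0],[0,0,0],[0,0,0],[0,0,0],[0,0,0],[0,0,0]], hand=[1,1,1,1,1,1,1,1,1,1])

```text
clock: 14.7
tcp_pos: [499.7, -201.7, 186.6]
tcp_rot: [[-0.252, 0.968, -0.001], [0.968, 0.252, -0.001], [-0.001, -0.001, -1.0]]
contact_force: [0.0, 0.3, -2.5]
gripper_width: 25.5
grip_force: 44.9
```

>>> servo_tool(dp=[[0,0,15],[0,0,35],[0,0,55],[0,0,75],[0,0,92],[0,0,107],[0,0,118],[0,0,126],[0,0,131],[0,0,131]], angular=[[0,0,0],[0,0,0],[0,0,0],[0,0,0],[0,0,0],[0,0,0],[0,0,0],[0,0,0],[0,0,0],[0,0,0]], hand=[1,1,1,1,1,1,1,1,1,1])

```text
clock: 15.7
tcp_pos: [500.5, -199.4, 55.4]
tcp_rot: [[-0.256, 0.967, -0.0], [0.967, 0.256, 0.0], [0.0, -0.0, -1.0]]
contact_force: [-0.3, -1.4, -2.4]
gripper_width: 25.5
grip_force: 44.9
```

>>> servo_tool(dp=[[0,0,2],[0,0,4],[0,0,6],[0,0,7],[0,0,8],[0,0,8.5],[0,0,8.5],[0,0,8.5],[0,0,8.5],[0,0,8.5]], angular=[[0,0,0],[0,0,0],[0,0,0],[0,0,0],[0,0,0],[0,0,0],[0,0,0],[0,0,0],[0,0,0],[0,0,0]], hand=[1,1,1,1,1,1,1,1,1,1])

```text
clock: 16.7
tcp_pos: [500.5, -199.8, 47.6]
tcp_rot: [[-0.255, 0.967, 0.0], [0.967, 0.255, -0.0], [-0.0, 0.0, -1.0]]
contact_force: [-1.3, 0.7, 5.6]
gripper_width: 25.3
grip_force: 44.9
```

Contact force is 5.6 N upward, so the scraper is on the bench. I'll release and rise.

>>> servo_tool(dp=[[0,0,0],[0,0,0],[0,0,0],[0,0,0],[0,0,0],[0,0,0],[0,0,0],[0,0,0],[0,0,0],[0,0,0]], angular=[[0,0,0],[0,0,0],[0,0,0],[0,0,0],[0,0,0],[0,0,0],[0,0,0],[0,0,0],[0,0,0],[0,0,0]], hand=[0.6,0.5,0.4,0.3,0.2,0.1,0,0,0,0])

```text
clock: 17.7
tcp_pos: [500.5, -199.8, 47.2]
tcp_rot: [[-0.255, 0.967, 0.0], [0.967, 0.255, 0.0], [0.0, 0.0, -1.0]]
contact_force: [-0.3, 0.1, -0.2]
gripper_width: 88.3
grip_force: 0.0
```

>>> servo_tool(dp=[[0,0,-8],[0,0,-25],[0,0,-50],[0,0,-80],[0,0,-110],[0,0,-135],[0,0,-150],[0,0,-155],[0,0,-155],[0,0,-155]], angular=[[0,0,0],[0,0,0],[0,0,0],[0,0,0],[0,0,0],[0,0,0],[0,0,0],[0,0,0],[0,0,0],[0,0,0]], hand=[0,0,0,0,0,0,0,0,0,0])

```text
clock: 18.7
tcp_pos: [500.0, -199.6, 201.6]
tcp_rot: [[-0.255, 0.967, -0.001], [0.967, 0.255, 0.0], [0.001, -0.001, -1.0]]
contact_force: [0.4, 0.2, -0.4]
gripper_width: 87.9
grip_force: 0.0
```

```bash
python3 - <<'E'
from h import *
s=read_state();print(s["tcp_pos"],s["gripper_width"],s["contact_force"])
f=vision.grab_frame("scene");g=vision.grab_frame("side")
cv2.imwrite("pics/end.png",np.hstack([cv2.resize(g["img"],(400,300)),cv2.resize(f["img"],(400,300))]))
E
```

```text
[ 499.95305575 -199.60301961  201.5716025 ] 87.89884477436217 [ 0.38953944  0.18943436 -0.41828969]
```

View pics/end.png

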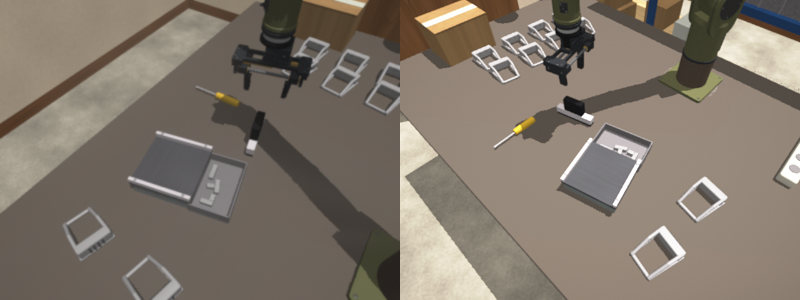

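The final view shows the scraper upright on the bench at (256,132) in the side half, with the gripper clear above it. The three offcuts are in the tray at about (212,185), and the bezels and driver have not moved.

```bash
python3 -c "
from h import *
print(order.sign_off())"
```

```text
the job is handed in; nothing more can be done
None
```

The job is handed in: in the final camera views all three offcuts lie in the tray, the scraper stands released and upright on the bench beside the bed, and the bezels and screwdriver look unmoved; the sign-off returned no verdict.

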